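# Index a freshly cemented lens cell under the curing lamp and start the lamp

### The arm

A 6-joint arm with a two-finger parallel gripper is mounted at the origin on a cart in front of the work surface, level with it; the furniture and walls round the work are solid. World frame = base frame: x ahead of the robot, y to its left, z up, the work surface at z = 0. Lengths are in m, angles in rad, forces in N, time in s.
With the tool pointing down it reaches from about 0.35 to 0.975 m from the base axis. Payload 17.4 kg.
Tool frame: the origin (TCP) lies where the fingers leave the gripper's body, on its centre line; the fingertips stand 73 mm ahead of it and the grasp point (between the pads) lies env.pinch_z ahead of it (env.pinch_z is the distance from the TCP to the grasp point, in m); z points along the fingers, y is the direction in which the jaws open and shut (so a half turn about z gives the same grasp; the last joint's range is limited). The gripper opens to 85 mm and grips with 20 to 120 N. Pads are 22 mm wide; open, the fingers measure 114 mm over their backs; the gripper's body (76 mm by 85 mm) begins 54 mm behind the grasp point. The pads swing forward as they close: fully open they stand 13 mm farther back than shut.
Start: joints at [1.101, 0.116, 1.442, -0, 1.584, -0.038], TCP at [0.283, 0.613, 0.304] pointing down, gripper open.
Joint ranges: [-2.83, 2.83], [-0.83, 2.19], [0.07, 2.5], [-1.14, 4.28], [0.01, 3], [-2.97, 2.97]. Speed limits (rad/s): [1.89, 1.89, 2.22, 3.14, 3.14, 3.14].

### API

Orientations are given as a 3x3 rotation matrix whose columns are the frame's x, y, z axes.
In Python, from rig import env gives the robot as it stands.
- The arm moves only by the tool step_arm, never from a script. Its argument "rows" is a list of rows, each a list of 3 entries, a list of its own where there are three numbers: the opening, from 0 (shut) to 1 (fully open), then the shift along the tool's x, y, z in mm, then the turn about the tool's z in rad. In form: [[hand, [tx, ty, tz], spin], ...]. A call has 1 to 10 rows; each row is the pose to reach, as a shift and turn from the pose measured when the call began, along the tool's axes at that moment; what a row does not reach only later rows make up. A row lasts 1/8 s, in which the tool goes at most 62.5 mm and 10.7 degrees, less where a joint would pass 70% of its speed; a pose out of reach is approached as far as the arm can. A call with a gripper value outside its range is refused whole. The fingers move at their own pace and stop on an object; the grip force is fixed at half the most. Time passes only in rows, so rows that repeat a pose let the fingers close. It gives the time, the measured TCP pose, the force and the opening at its end, in the units of the state.
- env.state(): the state, without advancing time (a new reading comes with each control period).
- env.get_image(name): name is "scene" or "top" or "wrist"; returns a dict with "frame" (420x560x3 uint8, blue, green, red), "K" (3x3 intrinsics, pixels), "R" (3x3) and "t" (3): a world point X has camera coordinates R X + t. Camera axes: x right, y down, z forward; pixel columns grow to the right and rows downward; lengths in m; the calibration is good to about 2 mm. The wrist camera is an equidistant fisheye: a pixel r from the principal point sees the ray r / f radians off the axis. A picture is of the moment at which its call begins. There is no depth.
- env.finish_job(): hands the job in, once; it reports no verdict.
Trained networks look in a picture, given as the dict that the camera call returned (one of the last four; its "shot" number tells which), for a name from the list of things; names that differ only in an ending like _2 or _b are one class to them, and where a whole thing is asked for, a point or a joint stands for the part that bears it (a point fixed in the world has none). Each returns a list of dicts, best first, with "confidence" (0 to 1); they miss things now and then, are a little off and sometimes report something else, mostly with a low value. They report only what shows in the picture. A call takes as long as a camera call. They do not tell look-alikes from the thing itself.
- env.boxes_of(label, picture): "rect" ([left, top, right, bottom] as shares, 0 to 1, of the picture: columns of its width, rows of its height, round what is visible of it).
- env.spot_point(label, picture): "at" ([row, column] as shares, 0 to 1, of the picture: columns of its width, rows of its height: a listed point, or the origin of a listed thing).
The state is a dict: "t": time; "qpos": joint angles; "joint_velocities": joint speeds; "tau": joint torques, N m; "tcp_pos": TCP position; "ee_rot": TCP orientation; "force": force on the tool from outside, world axes, zero at the start; "wrist_torque": the same for the moment, N m; "grip_width": opening from 0.0 (shut) to 1.0 (fully open).
Only numpy, scipy, OpenCV 4.12 (cv2) and the standard library are available. Lean on these libraries where they do the work, as an engineer would, in place of code of your own. Each camera call takes 0.05 s, during which the arm holds its last target.

### The job

Cure the freshly cemented lens cell, the taller one under the dust cap: first lift off the cap and lay it flat on the floor of the green tray, then work the ratchet lever in full strokes, letting it come right back each time, until that cell stands under the lamp and not past it. Then, with the lever back at rest, pull the lamp's start knob out to its stop and let it spring back. Turn the table by its lever only, leave the other two cells in their nests and do not disturb the other things lying about.

Things in the scene. Friction and masses are not known exactly. Their poses are not given: they have to be found in the camera images.
- station: Fixed lens curing station: grey foot, round table, white lamp head on a column at the back. Origin on the desk under the table's axis; x points from the table's axis to the column (front, where lever and cells are, is -x), y left, z up. Lamp head: 105 x 78 mm, 152 to 215 mm high, x 40 to 145; lamp nose 42 mm across, its lower end 119 mm above the desk, over lamp_spot. Highest point 221 mm.
- table: Aluminium indexing table, 168 mm across, top 60 mm above the desk, turning clockwise seen from above. Origin on its axis, z up. Six nests on a 60 mm radius, 60 degrees apart, each with three dowels 4 mm thick, 5 mm high round a 38 mm cell. A spring detent holds it with a nest under the lamp; each full lever stroke turns it one nest (60 degrees).
- lamp_spot (a point): The lamp's spot: the point on the table top (60 mm high) straight below the lamp nose, 60 mm from the table's axis along the station's +x; a nest stands here at every rest position.
- tall_cell_center (a point): Tall lens cell, dark metal cylinder 38 mm across, 36 mm high, loose in one of the three front nests (two, three or four nests before the lamp), dust cap on top. Point: its centre, half-way up; z along its axis.
- dust_cap_center (a point): Dust cap: black plastic disc 53 mm across, 8 mm thick, lying loose on the tall cell's flat top (underside 96 mm above the desk). Point: its centre, half-way up; z along its axis. About 25 g.
- short_cell_a_center (a point): Short lens cell, 38 mm across, 24 mm high, loose in one of the other two front nests; must stay in a nest. Point: its centre, half-way up; z along its axis.
- short_cell_b_center (a point): The second short lens cell, same as the first, in the remaining front nest. Point: its centre, half-way up; z along its axis.
- lever_grip (a point): Middle of the lever's upright handle, a black cylinder 17 mm across, from 47 to 89 mm above the desk, 115 mm from the table's axis, on a flat arm 31 to 37 mm high. At rest it stands on the front side, 203 degrees round from the station's +x (counter-clockwise from above); x points outward along the arm, z up. It circles the table's axis.
- lever (a joint): Lever angle in rad: 0 at rest (spring return), growing clockwise seen from above to the stop at 1.152. A pawl carries the table along; a stroke of under about 0.6 falls back, a full one brings the next nest up, the detent centring it as the lever returns. The pawl only catches again once the lever is right back at 0. It needs about 2 to 6 N at the handle.
- knob_grip (a point): Centre of the head of the lamp's black start knob: head 26 mm across, 18 mm long, on a 15 mm stem; about 25 mm out from the lamp head's sloping front panel. z points outward along the knob's axis, up and towards the station's front, 40 degrees from vertical; y is level, across the panel.
- start_knob (a joint): How far the start knob is pulled out, in m: 0 at rest, stop at 0.010. Spring: about 4 N to start, 9 N at the stop; it goes back by itself when let go.
- green_tray: Fixed shallow green tray, 293 x 405 mm (its x, y), rim 17 mm high, floor 3 mm above the desk. Origin at its centre. A black stand with the magnifier covers its middle and far left; the open floor is the strip along the near side and the right end.
- tray_clear (a point): A point on the tray's open floor, right end, with about 45 mm clear on every side: a good place for the cap. Axes as the tray.
- dust_cap: The same dust cap, point at the centre of its underside.
- loupe: Bystander: black eye loupe, 34 mm across, 28 mm high, on the tray's near strip. Origin at its underside.
- tweezers: Bystander: steel tweezers 120 mm long, on the tray's near strip. Origin at the middle of the underside.
- film_can: Bystander: black film canister, 33 mm across, 49 mm high, on the desk right of the station. Origin at its underside.
- spare_battery: Bystander: black battery block 22 x 42 x 16 mm on the desk, right of the station's front. Origin at its underside.
- pliers: Bystander: small pliers 114 mm long, 12 mm high, on the desk's front edge. Origin at the middle of the underside.
Not all that is in view belongs to the job. There is more than one size of the dust_cap; the job needs the middle-sized.

How it is judged:
On the way, in this order (a step that is already met when the one before it is completed fails the run):
1. the dust cap lies flat on the green tray's floor, let go (x of dust_cap_center in the frame of green_tray between -0.135 and 0.135 m and y of dust_cap_center in the frame of green_tray between -0.19 and 0.19 m and height (world z) of dust_cap_center below 0.016 m and angle between dust_cap_center's own z axis and vertical below 0.12 rad and contact force between dust_cap and the fingers below 0.05 N), for 0.2 s.
2. the lever is worked through a full stroke (past 0.95 rad) (value of joint lever above 0.95 rad), for 0.02 s.
3. the tall cell stands under the lamp, the table at rest and the lever back at rest (horizontal distance between tall_cell_center and lamp_spot below 0.008 m and angle between tall_cell_center's own z axis and vertical below 0.08 rad and height (world z) of tall_cell_center between 0.074 and 0.082 m and value of joint lever below 0.04 rad and angular speed of table below 0.1 rad/s), for 0.2 s.
4. the start knob is pulled out at least 8 of its 10 mm, the cell still under the lamp (value of joint start_knob above 0.008 m and horizontal distance between tall_cell_center and lamp_spot below 0.008 m and angle between tall_cell_center's own z axis and vertical below 0.08 rad and height (world z) of tall_cell_center between 0.074 and 0.082 m and value of joint lever below 0.04 rad), for 0.1 s.
At the end, for the whole second after the job is handed in: Dust cap flat (within 7 degrees) and at rest on the green tray's floor; tall cell upright in its nest within 8 mm of the lamp's spot; both short cells upright in their nests; lever within 0.04 rad of rest, start knob within 1 mm of home, table at rest, nothing held (all of step 1 and horizontal distance between tall_cell_center and lamp_spot below 0.008 m and angle between each of tall_cell_center, short_cell_a_center, short_cell_b_center's own z axis and vertical below 0.08 rad and height (world z) of tall_cell_center between 0.074 and 0.082 m and value of joint lever below 0.04 rad and horizontal distance between short_cell_a_center and table between 0.056 and 0.064 m and height (world z) of short_cell_a_center between 0.068 and 0.076 m and horizontal distance between short_cell_b_center and table between 0.056 and 0.064 m and height (world z) of short_cell_b_center between 0.068 and 0.076 m and value of joint start_knob below 0.001 m and linear speed of dust_cap below 0.02 m/s and angular speed of table below 0.05 rad/s); the robot touches nothing.
It fails at once if the robot pushes the table itself (over 1.5 N) (contact force between any of the fingers, the arm and table above 1.5 N).
It fails at once if the tall cell is carried past the lamp (x of tall_cell_center in the frame of station above 0.005 m and y of tall_cell_center in the frame of station below -0.02 m).
It fails at once if the start knob is pulled before the tall cell is under the lamp (value of joint start_knob above 0.004 m and horizontal distance between tall_cell_center and lamp_spot above 0.02 m).
It fails at once if the cap is dropped from a height or thrown (faster than 1.4 m/s) (linear speed of dust_cap above 1.4 m/s).
It fails at once if a bystander is shifted by more than 30 mm (distance of any of loupe, tweezers, film_can, spare_battery, pliers from where it was at the start of the episode above 0.03 m).
It also fails if it takes over 72 s, if anything falls off the work surface, if the arm or the gripper's body presses on something with over 40 N, if the wrist force passes 120 N, or if a joint passes its speed limit or range.

## Working session

There is one attempt and no reset: what is moved stays moved. The work goes in short steps, Python scripts to look and compute and a tool call to move; the robot and the scene stay as the last step left them, time stands still between calls to the robot, and variables do not carry over. Pictures are saved under pics/ and viewed, and the job is handed in when it is done.

Besides the shell and the picture viewer there is one more tool, called by a JSON object that holds its "method" and its "body", one argument or row to a line. step_arm: Moves the arm, as the interface text tells. Its arguments: {"type":"object","properties":{"rows":{"type":"array","items":{"type":"array"}}},"required":["rows"]}

```bash
ls; mkdir -p pics; python3 - <<'E'
from rig import env
import cv2
for n in ["scene","top","wrist"]:
    p=env.get_image(n); cv2.imwrite(f"pics/{n}0.png",p["frame"]); print(n,p["K"],p["R"],p["t"],p["shot"])
    if n!="wrist":
        for l in ["station","table","lamp_spot","tall_cell_center","dust_cap_center","short_cell_a_center","lever_grip","knob_grip","green_tray","tray_clear"]:
            print(l,[( (round(d["at"][1]*560,1),round(d["at"][0]*420,1)),round(d["confidence"],2)) for d in env.spot_point(l,p)[:4]])
print(env.pinch_z, env.state())
E
```

```text
pics
scene [[430.14585222   0.         284.28548284]
 [  0.         430.14585222 210.97643193]
 [  0.           0.           1.        ]] [[ 0.89915759 -0.43727042  0.01761295]
 [-0.15903557 -0.36398959 -0.91772505]
 [ 0.40770494  0.82237836 -0.39682555]] [-0.50098246  0.12151986  1.15744451] 1
station [((336.9, 275.8), 0.86), ((336.9, 238.3), 0.55), ((364.2, 204.1), 0.38)]
table [((341.2, 261.2), 0.74)]
lamp_spot [((363.3, 265.4), 0.82)]
tall_cell_center [((318.8, 242.9), 0.5)]
dust_cap_center [((251.4, 315.1), 0.92), ((334.8, 274.7), 0.71), ((321.8, 234.6), 0.52), ((288.2, 292.2), 0.42)]
short_cell_a_center []
lever_grip [((294.6, 247.5), 0.45)]
knob_grip [((362.2, 205.5), 0.59)]
green_tray [((334.6, 274.0), 0.71)]
tray_clear []
top [[450.1649088    0.         275.31224553]
 [  0.         450.1649088  210.964557  ]
 [  0.           0.           1.        ]] [[-0.0064898  -0.99996226 -0.00577552]
 [-0.99169825  0.00717769 -0.1283864 ]
 [ 0.12842301  0.00489437 -0.9917074 ]] [-0.23391645  0.43470421  1.09790185] 2
station [((322.1, 175.3), 0.81)]
table [((322.9, 173.9), 0.9)]
lamp_sp
[... 679 characters left out ...]
3.48480014e-05,
        1.58397747e+00, -3.77711390e-02]), 'joint_velocities': array([-0.00156239, -0.00116575, -0.00032532,  0.00151509,  0.00012995,
       -0.00034793]), 'tau': array([-1.52358236e-03, -7.31752181e+01, -6.32644486e+01, -2.06016198e-04,
        9.25250897e-04,  3.35219340e-05]), 'tcp_pos': array([0.28248018, 0.61306657, 0.30392987]), 'ee_rot': array([[-9.08215484e-01,  4.18502850e-01, -5.40697376e-06],
       [ 4.18502848e-01,  9.08215482e-01,  6.63495413e-05],
       [ 3.26781694e-05,  5.79968469e-05, -9.99999998e-01]]), 'force': array([ 0.02577556, -0.79824051,  1.03365863]), 'wrist_torque': array([ 0.02160805, -0.06867691, -0.02235352]), 'grip_width': 1.0025980463261883}
```

View images.

View pics/scene0.png

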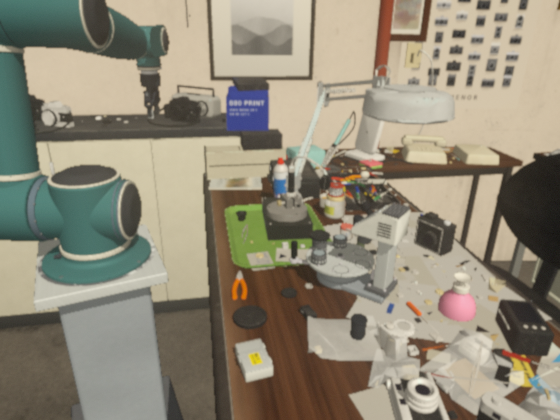

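View pics/top0.png

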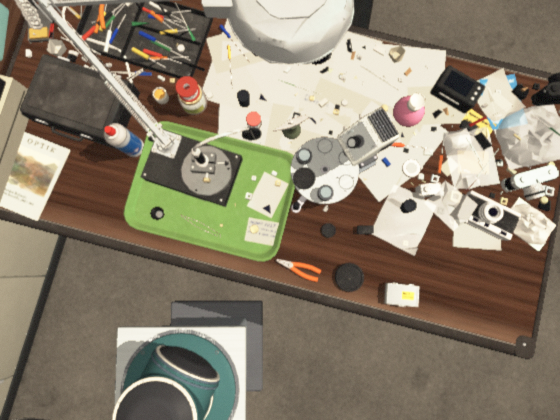

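View pics/wrist0.png

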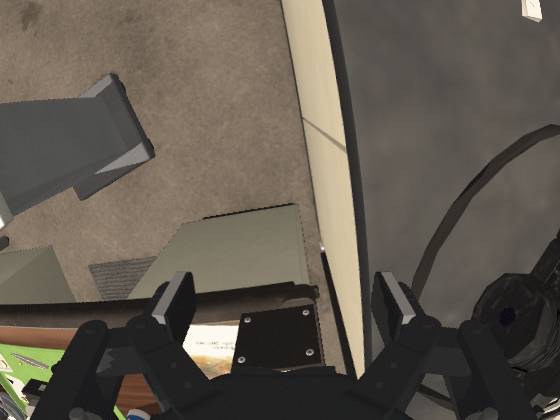

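```bash
python3 - <<'E'
import cv2
a=cv2.imread("pics/top0.png")[100:320,240:440]; cv2.imwrite("pics/top0c.png",cv2.resize(a,None,fx=2.7,fy=2.7,interpolation=cv2.INTER_CUBIC))
a=cv2.imread("pics/scene0.png")[150:350,210:430]; cv2.imwrite("pics/scene0c.png",cv2.resize(a,None,fx=3,fy=3,interpolation=cv2.INTER_CUBIC))
E
```

```text
(no output)
```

View pics/top0c.png

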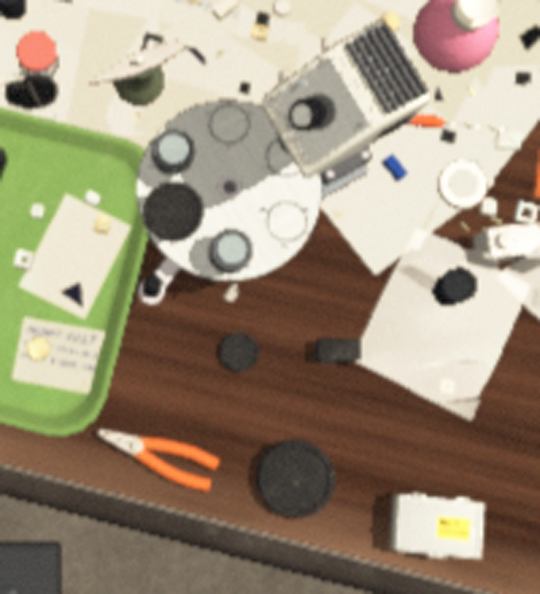

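View pics/scene0c.png

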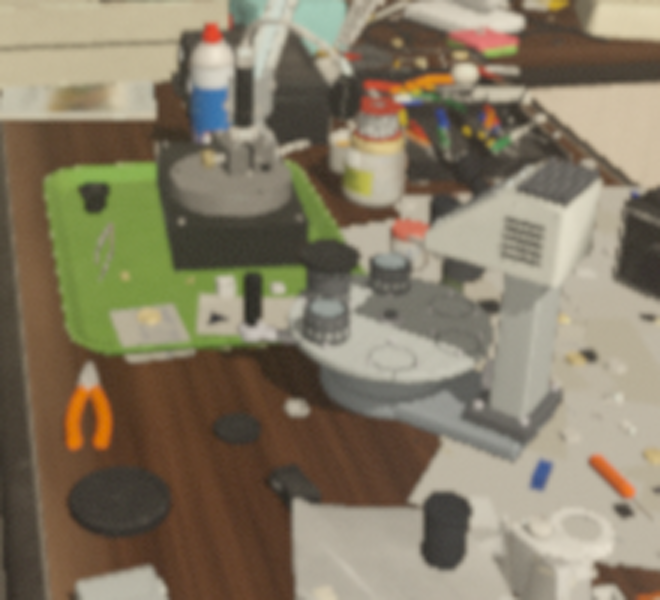

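```bash
cat > h.py <<'E'
import numpy as np
cams={}
cams['top']=(np.array([[450.1649,0,275.3122],[0,450.1649,210.9646],[0,0,1]]),np.array([[-0.0064898,-0.99996226,-0.00577552],[-0.99169825,0.00717769,-0.1283864],[0.12842301,0.00489437,-0.9917074]]),np.array([-0.23391645,0.43470421,1.09790185]))
cams['scene']=(np.array([[430.14585,0,284.28548],[0,430.14585,210.97643],[0,0,1]]),np.array([[0.89915759,-0.43727042,0.01761295],[-0.15903557,-0.36398959,-0.91772505],[0.40770494,0.82237836,-0.39682555]]),np.array([-0.50098246,0.12151986,1.15744451]))
def ray(c,u,v):
    K,R,t=cams[c]; d=R.T@np.linalg.solve(K,[u,v,1]); return -R.T@t,d/np.linalg.norm(d)
def atz(c,u,v,z):
    o,d=ray(c,u,v); return o+d*(z-o[2])/d[2]
def proj(c,X):
    K,R,t=cams[c]; p=K@(R@np.asarray(X)+t); return p[:2]/p[2]
E
python3 - <<'E'
from h import *
f=lambda x,y:(240+(x+.5)/2.7-.5,100+(y+.5)/2.7-.5)
pts={'tall/cap':(172,211,.104),'shA':(174,148,.084),'shB':(232,250,.084),'n1':(230,125,.06),'n2':(288,221,.06),'axis':(230,187,.06),'leverTop':(152,289,.089),'big':(294,478,.01),'small':(238,352,.005),'trayTL':(148,150,.017),'trayBR':(92,425,.017)}
for k,(x,y,z) in pts.items(): print(k,atz('top',*f(x,y),z).round(4))
E
```

```text
tall/cap [ 0.5012 -0.3037  0.104 ]
shA [ 0.5625 -0.3075  0.084 ]
shB [ 0.4698 -0.3574  0.084 ]
n1 [ 0.5899 -0.3606  0.06  ]
n2 [ 0.5001 -0.4112  0.06  ]
axis [ 0.532  -0.3594  0.06  ]
leverTop [ 0.4349 -0.2861  0.089 ]
big [ 0.269  -0.4181  0.01  ]
small [ 0.3862 -0.3696  0.005 ]
trayTL [ 0.5781 -0.287   0.017 ]
trayBR [ 0.3186 -0.2322  0.017 ]
```

```bash
python3 - <<'E'
from h import *
from scipy.optimize import least_squares
f=lambda x,y:(240+(x+.5)/2.7-.5,100+(y+.5)/2.7-.5)
ob=[(172,211,.104,180),(174,148,.084,120),(232,250,.084,240),(230,125,.06,60),(288,221,.06,300),(230,187,.06,None),]
W=np.array([atz('top',*f(a[0],a[1]),a[2])[:2] for a in ob])
def mod(p):
    out=[]
    for a in ob:
        if a[3] is None: out.append(p[:2])
        else:
            t=p[2]+np.radians(a[3]); out.append(p[:2]+.06*np.array([np.cos(t),np.sin(t)]))
    return np.array(out)
s=least_squares(lambda p:(mod(p)-W).ravel(),[.53,-.36,-1.05],loss='soft_l1',f_scale=.002)
print(s.x,np.degrees(s.x[2]));print((mod(s.x)-W).round(4)*1000)
c=s.x
def S(x,y,z):
    return np.array([c[0]+x*np.cos(c[2])-y*np.sin(c[2]),c[1]+x*np.sin(c[2])+y*np.cos(c[2]),z])
for n,p in dict(axis=(0,0,.06),lamp=(.06,0,.06),nose=(.06,0,.119),lhead=(.04,.039,.152),top=(.145,.0,.215),
  lever=(.115*np.cos(np.radians(203)),.115*np.sin(np.radians(203)),.068),tall=(-.06,0,.078),cap=(-.06,0,.1)).items():
    X=S(*p); print(n,X.round(4),proj('top',X).round(1),proj('scene',X).round(1))
# knob triangulate from network
def tri(a,b):
    o1,d1=ray('scene',*a);o2,d2=ray('top',*b)
    A=np.stack([d1,-d2],1); s=np.linalg.lstsq(A,o2-o1,rcond=None)[0]
    p,q=o1+s[0]*d1,o2+s[1]*d2; return ((p+q)/2).round(4),np.linalg.norm(p-q).round(4)
for n,a,b in [('knob',(362.2,205.5),(350.7,135.9)),('lever',(294.6,247.5),(294,209.3)),('cap',(321.8,234.6),(302,178.4)),('axis',(341.2,261.2),(322.9,173.9)),('lspot',(363.3,265.4),(346.2,158.9))]:
    X,e=tri(a,b); d=X[:2]-c[:2]; k=np.array([[np.cos(c[2]),np.sin(c[2])],[-np.sin(c[2]),np.cos(c[2])]])@d
    print(n,X,e,'station',k.round(4))
for t in [('trayBR',(275,258)),('trayTR',(294,154)),('trayTL',(158,122)),('trayBL',(125,228))]: print(t,atz('top',*t[1],.017).round(4))
for t in [(267,192),(262,231),(270,215),(241,170),(237,203)]: print(t,atz('top',*t,.003).round(4),atz('top',*t,.05).round(4))
import cv2
a=cv2.imread("pics/top0.png")[110:270,110:310]; cv2.imwrite("pics/tray.png",cv2.resize(a,None,fx=4,fy=3.7,interpolation=cv2.INTER_CUBIC)[:600])
E
```

```text
[ 0.53070514 -0.35887193 -1.0703129 ] -61.324411675557144
[[ 0.7 -2.5]
 [-0.6 -0.1]
 [ 0.9 -0.1]
 [ 0.8  0.3]
 [-0.6  1.1]
 [-1.3  0.5]]
axis [ 0.5307 -0.3589  0.06  ] [324.7 169.5] [339.  256.9]
lamp [ 0.5595 -0.4115  0.06  ] [345.8 157.8] [361.2 264.5]
nose [ 0.5595 -0.4115  0.119 ] [349.6 151.6] [363.5 242.4]
lhead [ 0.5841 -0.3753  0.152 ] [335.6 137.4] [364.3 221.8]
top [ 0.6003 -0.4861  0.215 ] [391.2 121. ] [403.9 213.6]
lever [ 0.4405 -0.2876  0.068 ] [296.2 205.6] [293.1 248.5]
tall [ 0.5019 -0.3062  0.078 ] [303.8 179.7] [318.4 243.5]
cap [ 0.5019 -0.3062  0.1   ] [304.3 177.9] [318.8 235.6]
knob [ 0.5645 -0.3968  0.2074] 0.0132 station [0.0495 0.0115]
lever [ 0.438  -0.285   0.0692] 0.0143 station [-0.1093 -0.0459]
cap [ 0.5059 -0.3032  0.0997] 0.0112 station [-0.0607  0.005 ]
axis [ 0.5292 -0.3592  0.047 ] 0.0149 station [-0.0004 -0.0015]
lspot [ 0.5601 -0.4142  0.058 ] 0.0061 station [ 0.0626 -0.0008]
('trayBR', (275, 258)) [ 0.3164 -0.2353  0.017 ]
('trayTR', (294, 154)) [ 0.5814 -0.2857  0.017 ]
('trayTL', (158, 122)) [0.6692 0.0658 0.017 ]
('trayBL', (125, 228)) [0.394  0.1415 0.017 ]
(267, 192) [ 0.4855 -0.2157  0.003 ] [ 0.4774 -0.2168  0.05  ]
(262, 231) [ 0.3852 -0.2026  0.003 ] [ 0.3812 -0.2043  0.05  ]
(270, 215) [ 0.426  -0.2232  0.003 ] [ 0.4203 -0.2239  0.05  ]
(241, 170) [ 0.5437 -0.1487  0.003 ] [ 0.5332 -0.1526  0.05  ]
(237, 203) [ 0.4575 -0.1388  0.003 ] [ 0.4506 -0.1431  0.05  ]
```

View pics/tray.png

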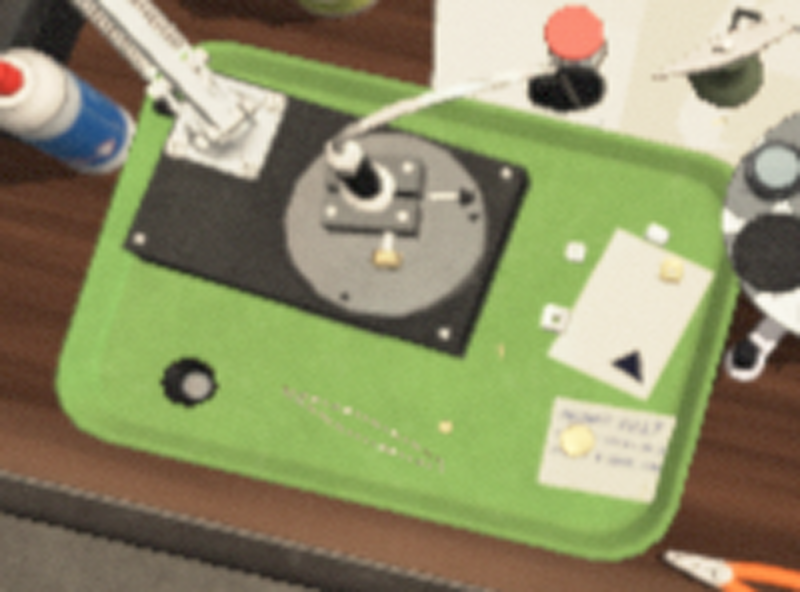

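{"method": "step_arm", "body": {
  "rows": [
    [1,[-40,-52,0],0.18],
    [1,[-80,-104,0],0.36],
    [1,[-120,-156,0],0.54],
    [1,[-160,-208,0],0.72],
    [1,[-200,-260,0],0.9],
    [1,[-240,-312,0],1.08],
    [1,[-280,-364,0],1.26],
    [1,[-321,-417,0],1.44],
    [1,[-360,-465,0],1.62],
    [1,[-400,-510,0],1.8]
  ]
}}

```text
t: 2.4
tcp_pos: [0.4258, 0.0027, 0.3044]
ee_rot: [[0.619, 0.786, 0.001], [0.786, -0.619, 0.0], [0.001, 0.001, -1.0]]
force: [0.9, 1.1, 0.7]
grip_width: 1.002
```

```bash
cat >> h.py <<'E'
C=np.array([0.5307,-0.3589]); YAW=np.radians(-61.3)
def S(x,y,z):
    c,s=np.cos(YAW),np.sin(YAW); return np.array([C[0]+x*c-y*s,C[1]+x*s+y*c,z])
def rel(st,X,jaw=None):
    R=np.array(st['ee_rot']); d=R.T@(np.asarray(X)-st['tcp_pos'])*1000
    a=np.degrees(np.arctan2(R[1,1],R[0,1])); sp=None
    if jaw is not None: sp=round(float(np.radians((a-jaw+180)%360-180)),3)   # full, not mod pi
    return d.round(1).tolist(), sp
E
python3 - <<'E'
from rig import env
from h import *
s=env.state();print(s['t'],s['tcp_pos'].round(3),s['qpos'].round(2),env.pinch_z,s['force'].round(1))
print(rel(s,[.502,-.3055,.30],-61.3), rel(s,[.502,-.3055,.22],-61.3))
E
```

```text
2.4 [0.426 0.003 0.304] [-0.05 -0.45  1.94  0.    1.65  0.61] 0.0539 [0.9 1.1 0.7]
([-195.0, 250.6, 4.5], 0.403) ([-195.1, 250.5, 84.5], 0.403)
```

{"method": "step_arm", "body": {
  "rows": [
    [1,[-38,49,0],0.15],
    [1,[-76,98,0],0.3],
    [1,[-115,148,10],0.4],
    [1,[-155,200,30],0.403],
    [1,[-195,250.5,54],0.403],
    [1,[-195,250.5,54],0.403],
    [1,[-195,250.5,54],0.403]
  ]
}}

```text
t: 3.28
tcp_pos: [0.502, -0.3056, 0.2501]
ee_rot: [[0.878, 0.479, 0.001], [0.479, -0.878, 0.001], [0.001, -0.0, -1.0]]
force: [0.1, 0.0, -0.5]
grip_width: 1.0
```

```bash
python3 - <<'E'
from rig import env
from h import *
import cv2
p=env.get_image("wrist"); cv2.imwrite("pics/w1.png",p["frame"])
p2=env.get_image("scene"); cv2.imwrite("pics/s1.png",p2["frame"])
s=env.state();print(s['t'],s['tcp_pos'].round(4),s['qpos'].round(2))
R,t,K=p["R"],p["t"],p["K"]
def fp(X):
    c=R@np.asarray(X)+t; th=np.arctan2(np.hypot(c[0],c[1]),c[2]); a=np.arctan2(c[1],c[0]); return (K[0,2]+K[0,0]*th*np.cos(a)).round(1),(K[1,2]+K[0,0]*th*np.sin(a)).round(1)
print('cap',fp(S(-.06,0,.104)),'axis',fp(S(0,0,.06)),'lever',fp([.4405,-.2876,.089]),'lamp',fp(S(.06,0,.06)))
for l in ["dust_cap_center","lever_grip","knob_grip","table"]:
    print(l,[( (round(d["at"][1]*560,1),round(d["at"][0]*420,1)),round(d["confidence"],2)) for d in env.spot_point(l,p)[:3]])
E
```

```text
3.375 [ 0.5021 -0.3044  0.2514] [-0.59 -0.06  1.7   0.    1.49  0.48]
cap (np.float64(283.5), np.float64(223.0)) axis (np.float64(353.8), np.float64(204.2)) lever (np.float64(227.3), np.float64(267.5)) lamp (np.float64(418.0), np.float64(204.5))
dust_cap_center [((278.9, 219.4), 0.91), ((284.2, 300.0), 0.91), ((274.0, 372.1), 0.91)]
lever_grip [((233.1, 252.5), 0.89)]
knob_grip [((510.5, 293.5), 0.77), ((317.8, 272.1), 0.57)]
table [((349.9, 197.4), 0.72)]
```

View pics/w1.png

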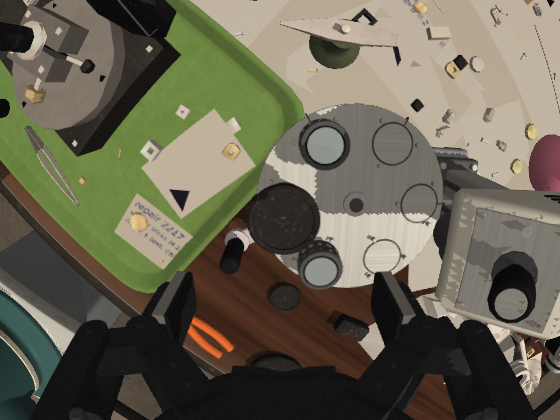

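View pics/s1.png

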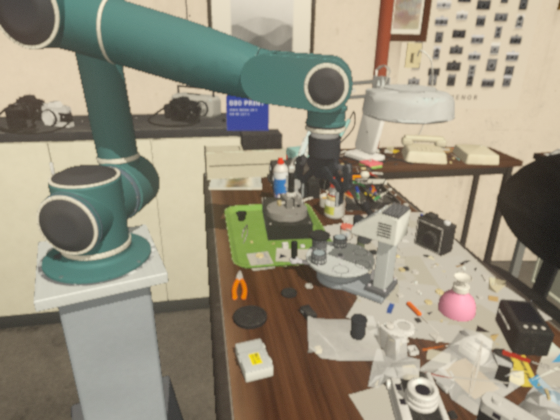

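```bash
cat >> h.py <<'E'
def watz(p,u,v,z):
    R,t,K=map(np.asarray,(p["R"],p["t"],p["K"])); x,y=u-K[0,2],v-K[1,2]; r=np.hypot(x,y); th=r/K[0,0]
    d=R.T@np.array([np.sin(th)*x/r,np.sin(th)*y/r,np.cos(th)]); o=-R.T@t; return o+d*(z-o[2])/d[2]
E
python3 - <<'E'
from rig import env
from h import *
import cv2,pickle
from scipy.optimize import least_squares
p=env.get_image("wrist"); pickle.dump({k:p[k] for k in("K","R","t")},open("w1.pkl","wb"))
ob=[(284,218,.104,180),(325,145,.084,120),(321,272,.084,240),(393,144,.06,60),(419,203,.06,0),(382,256,.06,300),(356,205,.062,None)]
W=np.array([watz(p,*a[:3])[:2] for a in ob])
def mod(p):
    return np.array([p[:2] if a[3] is None else p[:2]+.06*np.array([np.cos(p[2]+np.radians(a[3])),np.sin(p[2]+np.radians(a[3]))]) for a in ob])
s=least_squares(lambda p:(mod(p)-W).ravel(),[.53,-.36,-1.05],loss='soft_l1',f_scale=.002)
print(s.x,np.degrees(s.x[2]));print(((mod(s.x)-W)*1000).round(1)); print(W.round(4))
L=watz(p,243,236,.089);print('lever top',L, np.hypot(*(L[:2]-s.x[:2])),np.degrees(np.arctan2(*(L[:2]-s.x[:2])[::-1])))
a=p["frame"][120:320,200:450]; cv2.imwrite("pics/w1c.png",cv2.resize(a,None,fx=3,fy=3,interpolation=cv2.INTER_CUBIC))
a=p["frame"][170:350,430:560]; cv2.imwrite("pics/w1k.png",cv2.resize(a,None,fx=3,fy=3,interpolation=cv2.INTER_CUBIC))
E
```

```text
[ 0.53273814 -0.35873712 -1.06868068] -61.23089238381527
[[-1.6 -2.1]
 [ 0.3 -0.9]
 [ 1.1  0.8]
 [ 0.   0.3]
 [-0.3  0.1]
 [-0.5  0.1]
 [ 0.8  1.1]]
[[ 0.5055 -0.304 ]
 [ 0.5636 -0.3066]
 [ 0.4717 -0.3583]
 [ 0.5927 -0.3603]
 [ 0.5619 -0.4114]
 [ 0.5021 -0.4102]
 [ 0.5319 -0.3599]]
lever top [ 0.47212402 -0.28591613  0.089     ] 0.09474687346565389 129.77303587911257
```

View pics/w1c.png

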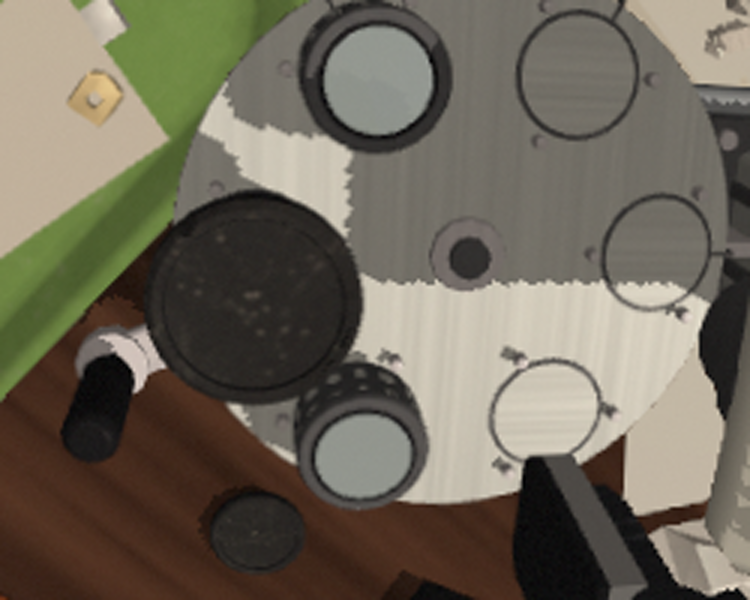

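{"method": "step_arm", "body": {
  "rows": [
    [1,[1,0,40],0],
    [1,[1.5,0,70],0],
    [1,[1.5,0,89],0],
    [1,[1.5,0,89],0],
    [0.5,[1.5,0,89],0],
    [0.5,[1.5,0,89],0],
    [0.5,[1.5,0,89],0],
    [0.5,[1.5,0,89],0]
  ]
}}

```text
t: 4.62
tcp_pos: [0.5042, -0.3042, 0.1643]
ee_rot: [[0.877, 0.481, 0.005], [0.481, -0.877, -0.002], [0.003, 0.004, -1.0]]
force: [-1.5, 1.1, 8.9]
grip_width: 0.586
```

```bash
python3 - <<'E'
from rig import env
from h import *
import cv2
p=env.get_image("wrist"); cv2.imwrite("pics/w2.png",p["frame"])
s=env.state();print(s['t'],s['tcp_pos'].round(4),s['grip_width'],s['force'].round(1))
E
```

```text
4.675 [ 0.5042 -0.3042  0.1643] 0.591473524825643 [-1.2  1.8  8.8]
```

View pics/w2.png

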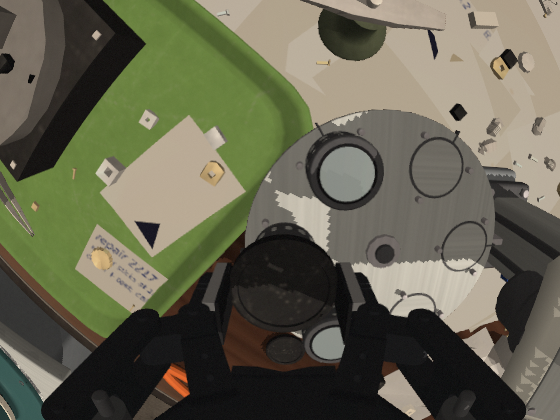

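{"method": "step_arm", "body": {
  "rows": [
    [0.3,[0,0,-3],0],
    [0.3,[0,0,-10],0],
    [0.3,[0,0,-30],0],
    [0.3,[0,0,-60],0],
    [0.3,[0,0,-60],0]
  ]
}}

```text
t: 5.3
tcp_pos: [0.5046, -0.3046, 0.2282]
ee_rot: [[0.877, 0.481, 0.009], [0.481, -0.877, -0.005], [0.005, 0.008, -1.0]]
force: [-0.3, 0.3, -0.7]
grip_width: 0.586
```

```bash
python3 - <<'E'
from rig import env
from h import *
import cv2
p=env.get_image("wrist"); cv2.imwrite("pics/w3.png",p["frame"])
q=env.get_image("scene"); cv2.imwrite("pics/s3.png",cv2.resize(q["frame"][140:340,200:440],None,fx=3,fy=3))
s=env.state();print(s['t'],s['tcp_pos'].round(4),s['grip_width'],s['force'].round(1))
X=atz('top',264.5,200.5,.007);print(X)
print(rel(s,[X[0],X[1],.2],-15))
E
```

```text
5.4 [ 0.504  -0.3042  0.225 ] 0.5848767771277431 [-0.3  0.2 -1.7]
[ 0.46286395 -0.20936257  0.007     ]
([9.5, -103.0, 24.6], -0.807)
```

View pics/w3.png

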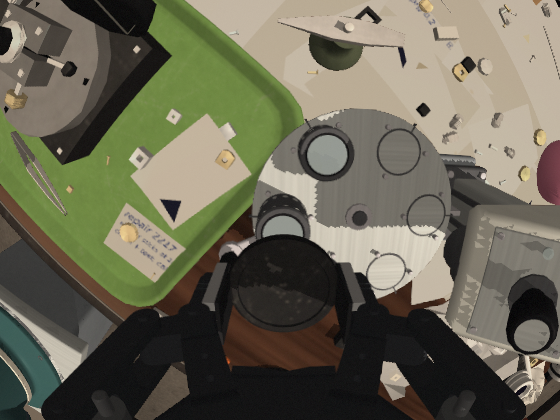

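View pics/s3.png

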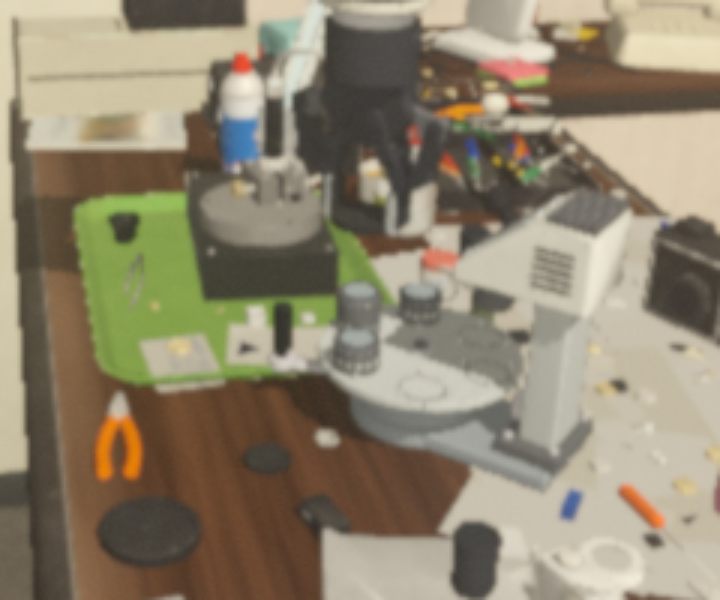

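```bash
python3 - <<'E'
from h import *
import pickle
p=pickle.load(open("w1.pkl","rb"))
T=np.array([.463,-.209])
for n,(u,v) in dict(c1=(150,150),c2=(182,111),c3=(233,124),yel=(231,151),tri=(180,200),coin=(137,223),corner=(80,155),standTR=(180,52),rim1=(205,238),rim2=(262,180),card0=(212,110),card1=(143,168),card2=(187,215),card3=(255,167)).items():
    X=watz(p,u,v,.005 if n!='x' else 0)[:2]; print(n,X.round(3),(np.linalg.norm(X-T)*1000).round())
E
```

```text
c1 [ 0.472 -0.165] 45.0
c2 [ 0.524 -0.18 ] 67.0
c3 [ 0.535 -0.232] 76.0
yel [ 0.51  -0.242] 58.0
tri [ 0.439 -0.217] 25.0
coin [ 0.389 -0.181] 79.0
corner [ 0.429 -0.086] 128.0
standTR [ 0.576 -0.15 ] 127.0
rim1 [ 0.413 -0.258] 71.0
rim2 [ 0.499 -0.283] 82.0
card0 [ 0.538 -0.207] 75.0
card1 [ 0.451 -0.165] 45.0
card2 [ 0.427 -0.23 ] 42.0
card3 [ 0.507 -0.271] 76.0
```

```bash
python3 - <<'E'
from rig import env
from h import *
s=env.state();print(s['t'],rel(s,[.472,-.213,.15],-15),rel(s,[.472,-.213,.085],-15))
E
```

```text
5.4 ([15.5, -95.6, 74.6], -0.807) ([15.3, -95.9, 139.6], -0.807)
```

{"method": "step_arm", "body": {
  "rows": [
    [0.3,[4,-25,0],-0.17],
    [0.3,[8,-50,5],-0.34],
    [0.3,[12,-75,20],-0.51],
    [0.3,[15.5,-95.7,45],-0.68],
    [0.3,[15.5,-95.7,75],-0.807],
    [0.3,[15.5,-95.7,105],-0.807],
    [0.3,[15.5,-95.7,125],-0.807],
    [0.3,[15.5,-95.7,139],-0.807],
    [0.3,[15.5,-95.7,141],-0.807]
  ]
}}

```text
t: 6.52
tcp_pos: [0.4721, -0.2131, 0.083]
ee_rot: [[0.259, 0.966, 0.004], [0.966, -0.259, -0.002], [-0.001, 0.005, -1.0]]
force: [-0.0, 0.2, -0.8]
grip_width: 0.592
```

```bash
python3 - <<'E'
from rig import env
from h import *
import cv2
p=env.get_image("wrist"); cv2.imwrite("pics/w4.png",p["frame"])
s=env.state();print(s['t'],s['tcp_pos'].round(4),s['grip_width'],s['force'].round(1),rel(s,[.472,-.213,.072],-15))
E
```

```text
6.575 [ 0.4724 -0.2132  0.0835] 0.5892118234503132 [ 0.2  0.2 -1.1] ([0.1, -0.5, 11.5], -0.0)
```

View pics/w4.png

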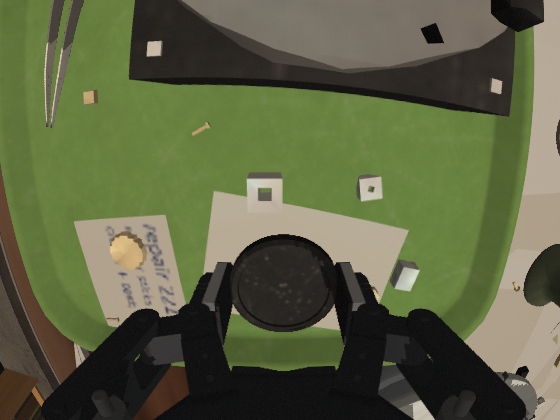

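{"method": "step_arm", "body": {
  "rows": [
    [0.3,[0,0,3],0],
    [0.3,[0,0,6],0],
    [0.3,[0,0,8],0],
    [0.3,[0,0,9.5],0],
    [0.3,[0,0,10.5],0],
    [0.3,[0,0,10.5],0]
  ]
}}

```text
t: 7.32
tcp_pos: [0.4728, -0.2134, 0.0751]
ee_rot: [[0.259, 0.966, 0.006], [0.966, -0.259, -0.003], [-0.001, 0.007, -1.0]]
force: [-14.6, 6.2, 26.8]
grip_width: 0.588
```

{"method": "step_arm", "body": {
  "rows": [
    [0.3,[0,0,-1],0],
    [0.3,[0,0,-1],0],
    [0.64,[0,0,-1],0],
    [0.68,[0,0,-1],0],
    [0.7,[0,0,-1],0]
  ]
}}

```text
t: 7.95
tcp_pos: [0.4728, -0.2134, 0.076]
ee_rot: [[0.259, 0.966, 0.006], [0.966, -0.259, -0.003], [-0.001, 0.006, -1.0]]
force: [1.0, -0.1, -0.2]
grip_width: 0.699
```

```bash
python3 - <<'E'
from rig import env
from h import *
import cv2
p=env.get_image("wrist"); cv2.imwrite("pics/w5.png",p["frame"])
s=env.state();print(s['t'],s['tcp_pos'].round(4),s['grip_width'],s['force'].round(1))
E
```

```text
8.0 [ 0.4728 -0.2134  0.076 ] 0.6993934559430813 [-0.   0.9 -0.2]
```

View pics/w5.png

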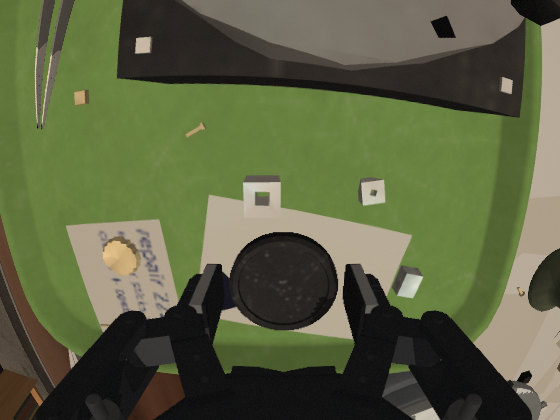

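{"method": "step_arm", "body": {
  "rows": [
    [0.7,[0,0,-30],0],
    [0.7,[0,0,-70],0],
    [0.7,[0,0,-124],0],
    [0.7,[0,0,-124],0]
  ]
}}

```text
t: 8.5
tcp_pos: [0.4732, -0.2136, 0.2044]
ee_rot: [[0.259, 0.966, 0.012], [0.966, -0.259, -0.006], [-0.002, 0.013, -1.0]]
force: [-0.2, 0.4, -0.5]
grip_width: 0.704
```

```bash
python3 - <<'E'
from rig import env
from h import *
import h,cv2,pickle
h.C=np.array([.5317,-.3588])
p=env.get_image("wrist"); cv2.imwrite("pics/w6.png",p["frame"])
q=env.get_image("scene"); cv2.imwrite("pics/s6.png",cv2.resize(q["frame"][140:340,200:440],None,fx=3,fy=3))
s=env.state();print(s['t'],s['tcp_pos'].round(4),s['grip_width'],s['force'].round(1))
w=pickle.load(open("w1.pkl","rb"))
for z in (0,.1,.15): print(watz(w,340,45,z).round(3),watz(w,300,22,z).round(3))
a=np.radians(141.7); H=h.C+.115*np.array([np.cos(a),np.sin(a)]); print(H)
print(rel(s,[*H,.2],18.7),rel(s,[*H,.138],18.7))
E
```

```text
8.6 [ 0.4721 -0.2131  0.2001] 0.7043118211438869 [-0.7  0.  -0.5]
[ 0.655 -0.285  0.   ] [ 0.656 -0.24   0.   ]
[ 0.63  -0.278  0.1  ] [ 0.63  -0.247  0.1  ]
[ 0.617 -0.275  0.15 ] [ 0.618 -0.251  0.15 ]
[ 0.44145072 -0.28752541]
([-79.8, -10.3, 0.1], -0.588) ([-79.8, -10.7, 62.1], -0.588)
```

View pics/w6.png

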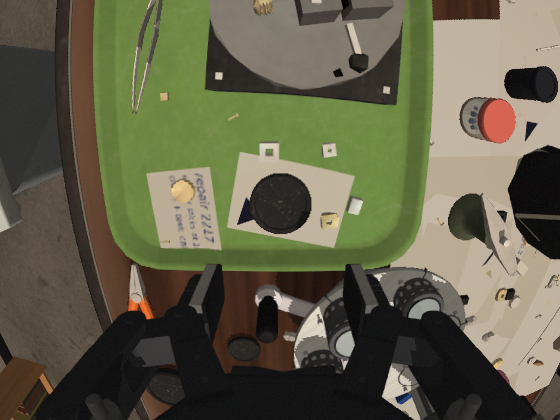

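View pics/s6.png

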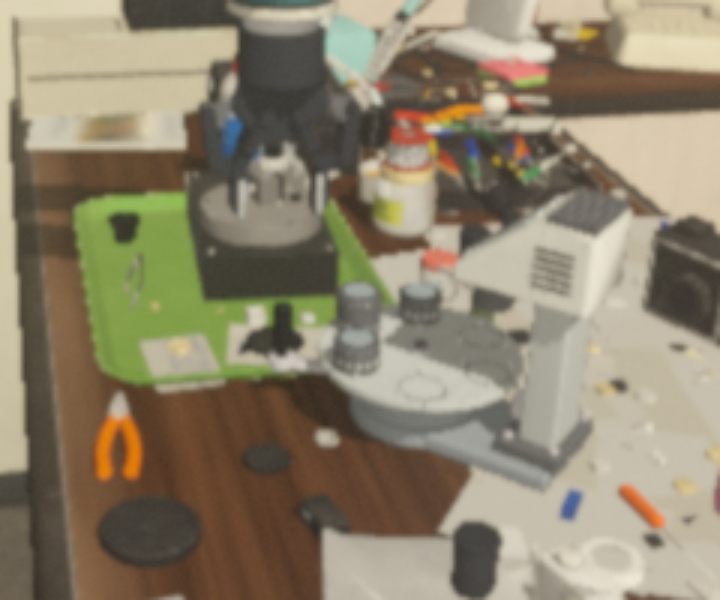

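{"method": "step_arm", "body": {
  "rows": [
    [0.6,[-40,-5,0],-0.18],
    [0.5,[-80,-10.5,0],-0.36],
    [0.5,[-80,-10.5,0],-0.54],
    [0.5,[-80,-10.5,0],-0.588],
    [0.5,[-80,-10.5,0],-0.588]
  ]
}}

```text
t: 9.22
tcp_pos: [0.4409, -0.2875, 0.1986]
ee_rot: [[-0.32, 0.948, 0.005], [0.948, 0.32, -0.002], [-0.003, 0.004, -1.0]]
force: [0.3, -0.0, 0.1]
grip_width: 0.499
```

```bash
python3 - <<'E'
from rig import env
from h import *
import cv2
p=env.get_image("wrist"); cv2.imwrite("pics/w7.png",p["frame"])
s=env.state();print(s['t'],s['tcp_pos'].round(4),s['ee_rot'].round(3),s['grip_width'],s['force'].round(1))
R,t,K=p["R"],p["t"],p["K"]
def fp(X):
    c=R@np.asarray(X)+t; th=np.arctan2(np.hypot(c[0],c[1]),c[2]); a=np.arctan2(c[1],c[0]); return (K[0,2]+K[0,0]*th*np.cos(a)).round(1),(K[1,2]+K[0,0]*th*np.sin(a)).round(1)
print(fp([.4415,-.2875,.089]),fp([.4415,-.2875,.037]))
import pickle; pickle.dump({k:p[k] for k in("K","R","t")},open("w7.pkl","wb"))
E
```

```text
9.275 [ 0.441  -0.2874  0.1988] [[-0.319  0.948  0.005]
 [ 0.948  0.319 -0.002]
 [-0.003  0.004 -1.   ]] 0.5003960516566046 [-0.6  0.1 -0.4]
(np.float64(284.3), np.float64(244.1)) (np.float64(283.9), np.float64(215.0))
```

View pics/w7.png

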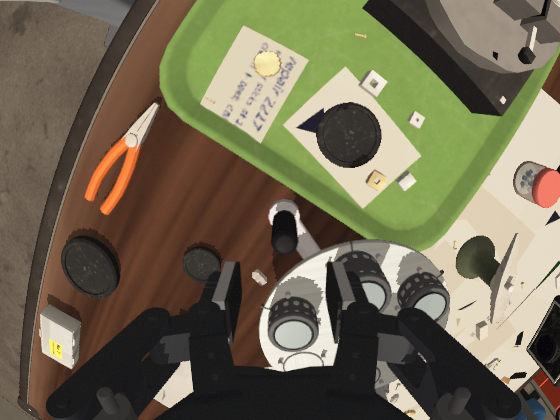

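{"method": "step_arm", "body": {
  "rows": [
    [0.5,[0,0,25],0],
    [0.5,[0,0,45],0],
    [0.46,[0,0,61],0],
    [0.42,[0,0,61],0],
    [0.42,[0,0,61],0]
  ]
}}

```text
t: 9.9
tcp_pos: [0.4415, -0.2877, 0.1385]
ee_rot: [[-0.319, 0.948, 0.006], [0.948, 0.319, -0.002], [-0.004, 0.005, -1.0]]
force: [0.7, -0.1, -0.6]
grip_width: 0.425
```

```bash
cat > arc.py <<'E'
from rig import env
from h import *
import sys
Cc=np.array([.5317,-.3588]); s=env.state()
u=np.array([np.cos(np.radians(18.7)),np.sin(np.radians(18.7))])
print(s['t'],s['tcp_pos'].round(4),s['grip_width'],s['force'].round(1))
for phi,off in [(0,0),(0,9.4),(8,9.4),(16,9.4),(24,9.4),(32,9.4),(40,9.4),(48,9.4),(56,9.4),(62,9.4),(64,9.4),(66,9.4),(0,-3)]:
    a=np.radians(141.7-phi); H=Cc+.115*np.array([np.cos(a),np.sin(a)])+u*off/1000
    print(phi,off,rel(s,[*H,.138],18.7))
E
python3 arc.py
```

```text
9.9 [ 0.4415 -0.2877  0.1385] 0.42458883019940946 [ 0.7 -0.1 -0.6]
0 0 ([0.2, -0.0, 0.5], -0.002)
0 9.4 ([0.2, 9.4, 0.5], -0.002)
8 9.4 ([8.0, 23.4, 0.5], -0.002)
16 9.4 ([13.8, 38.4, 0.6], -0.002)
24 9.4 ([17.4, 54.0, 0.6], -0.002)
32 9.4 ([18.9, 70.0, 0.7], -0.002)
40 9.4 ([18.0, 86.0, 0.8], -0.002)
48 9.4 ([15.0, 101.8, 0.9], -0.002)
56 9.4 ([9.8, 116.9, 1.0], -0.002)
62 9.4 ([4.6, 127.8, 1.0], -0.002)
64 9.4 ([2.6, 131.2, 1.1], -0.002)
66 9.4 ([0.4, 134.7, 1.1], -0.002)
0 -3 ([0.2, -3.0, 0.5], -0.002)
```

{"method": "step_arm", "body": {
  "rows": [
    [0.42,[0,9,0],0],
    [0.42,[8,23.5,0],0],
    [0.42,[14,38.5,0],0],
    [0.42,[17.5,54,0],0],
    [0.42,[19,70,0],0],
    [0.42,[18,86,0],0],
    [0.42,[15,102,0],0],
    [0.42,[11,114,0],0],
    [0.42,[7,123,0],0],
    [0.42,[4.5,128,0],0]
  ]
}}

```text
t: 11.15
tcp_pos: [0.562, -0.2427, 0.1391]
ee_rot: [[-0.319, 0.948, 0.006], [0.948, 0.319, -0.002], [-0.004, 0.005, -1.0]]
force: [-2.2, 0.7, -0.6]
grip_width: 0.418
```

```bash
python3 - <<'E'
from rig import env
from h import *
import cv2
p=env.get_image("wrist"); cv2.imwrite("pics/w8.png",p["frame"])
s=env.state();print(s['t'],s['tcp_pos'].round(4),s['grip_width'],s['force'].round(1))
E
```

```text
11.2 [ 0.5622 -0.2429  0.1391] 0.41990565018858944 [-2.5  1.6 -0.2]
```

View pics/w8.png

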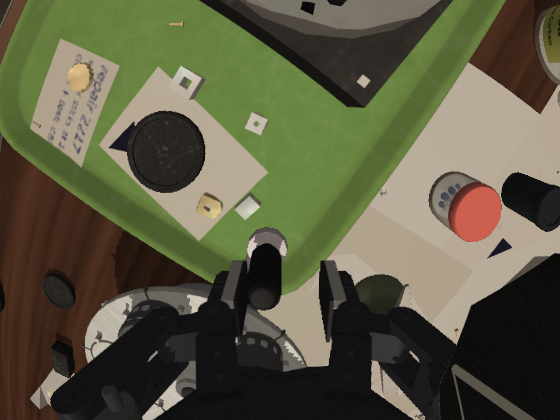

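{"method": "step_arm", "body": {
  "rows": [
    [0.42,[-2.5,4,0],0],
    [0.42,[-2.5,4,0],0],
    [0.42,[5,-11,0],0],
    [0.42,[10.5,-26,0],0],
    [0.42,[13.5,-42,0],0],
    [0.42,[14.5,-58,0],0],
    [0.42,[13,-74,0],0],
    [0.42,[9.5,-89.5,0],0],
    [0.42,[3.5,-104.5,0],0],
    [0.42,[-4.5,-119,0],0]
  ]
}}

```text
t: 12.45
tcp_pos: [0.4501, -0.2859, 0.1385]
ee_rot: [[-0.319, 0.948, 0.006], [0.948, 0.319, -0.002], [-0.004, 0.005, -1.0]]
force: [-0.5, -0.2, 0.5]
grip_width: 0.421
```

{"method": "step_arm", "body": {
  "rows": [
    [0.42,[0,-12,0],0],
    [0.42,[0,-12,0],0],
    [0.42,[0,-12,0],0]
  ]
}}

```text
t: 12.82
tcp_pos: [0.4389, -0.2896, 0.1385]
ee_rot: [[-0.319, 0.948, 0.006], [0.948, 0.319, -0.002], [-0.004, 0.005, -1.0]]
force: [-0.7, 0.5, 0.2]
grip_width: 0.419
```

```bash
python3 - <<'E'
from rig import env
from h import *
import cv2
p=env.get_image("wrist"); cv2.imwrite("pics/w9.png",p["frame"])
q=env.get_image("top"); cv2.imwrite("pics/t9.png",cv2.resize(q["frame"][100:320,240:440],None,fx=2.7,fy=2.7,interpolation=cv2.INTER_CUBIC))
E
python3 arc.py
```

```text
12.925 [ 0.439  -0.2895  0.1385] 0.42428179180536807 [-0.4 -0.7 -0.7]
0 0 ([1.1, 2.9, 0.5], -0.001)
0 9.4 ([1.1, 12.3, 0.5], -0.001)
8 9.4 ([8.9, 26.3, 0.6], -0.001)
16 9.4 ([14.7, 41.3, 0.6], -0.001)
24 9.4 ([18.3, 56.9, 0.7], -0.001)
32 9.4 ([19.7, 72.9, 0.8], -0.001)
40 9.4 ([18.9, 88.9, 0.8], -0.001)
48 9.4 ([15.9, 104.7, 0.9], -0.001)
56 9.4 ([10.7, 119.9, 1.0], -0.001)
62 9.4 ([5.4, 130.7, 1.1], -0.001)
64 9.4 ([3.4, 134.2, 1.1], -0.001)
66 9.4 ([1.3, 137.6, 1.2], -0.001)
0 -3 ([1.1, -0.1, 0.5], -0.001)
```

View pics/w9.png

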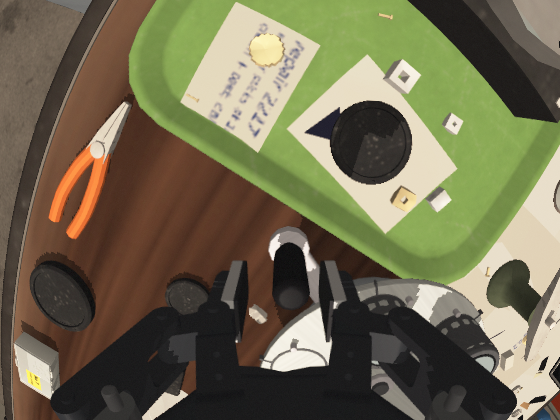

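View pics/t9.png

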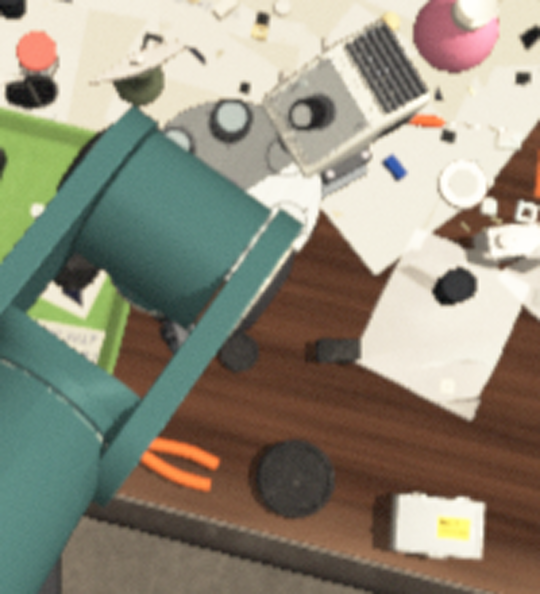

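{"method": "step_arm", "body": {
  "rows": [
    [0.42,[1,12,0],0],
    [0.42,[9,26,0],0],
    [0.42,[14.5,41,0],0],
    [0.42,[18,57,0],0],
    [0.42,[19.5,73,0],0],
    [0.42,[19,89,0],0],
    [0.42,[16,105,0],0],
    [0.42,[11,120,0],0],
    [0.42,[6,129.5,0],0],
    [0.42,[3,135,0],0]
  ]
}}

```text
t: 14.18
tcp_pos: [0.5665, -0.2437, 0.139]
ee_rot: [[-0.319, 0.948, 0.005], [0.948, 0.319, -0.002], [-0.004, 0.004, -1.0]]
force: [-6.8, 1.5, 0.6]
grip_width: 0.421
```

{"method": "step_arm", "body": {
  "rows": [
    [0.42,[0,0,0],0],
    [0.42,[7.5,-15,0],0],
    [0.42,[13,-30,0],0],
    [0.42,[16,-46,0],0],
    [0.42,[16.5,-62,0],0],
    [0.42,[15,-78,0],0],
    [0.42,[11.5,-94,0],0],
    [0.42,[6,-109,0],0],
    [0.42,[-2,-123,0],0],
    [0.42,[-2,-135,0],0]
  ]
}}

```text
t: 15.42
tcp_pos: [0.4385, -0.2895, 0.1384]
ee_rot: [[-0.319, 0.948, 0.005], [0.948, 0.319, -0.002], [-0.004, 0.004, -1.0]]
force: [-0.5, -1.0, -0.4]
grip_width: 0.418
```

{"method": "step_arm", "body": {
  "rows": [
    [0.42,[0,0,0],0],
    [0.42,[0,0,0],0]
  ]
}}

```text
t: 15.68
tcp_pos: [0.4387, -0.2894, 0.1384]
ee_rot: [[-0.319, 0.948, 0.006], [0.948, 0.319, -0.002], [-0.004, 0.005, -1.0]]
force: [-0.6, 0.2, 0.5]
grip_width: 0.422
```

```bash
python3 - <<'E'
from rig import env
from h import *
import cv2
p=env.get_image("wrist"); cv2.imwrite("pics/w10.png",p["frame"])
q=env.get_image("top"); cv2.imwrite("pics/t10.png",cv2.resize(q["frame"][100:320,240:440],None,fx=2.7,fy=2.7,interpolation=cv2.INTER_CUBIC))
E
python3 arc.py
```

```text
15.775 [ 0.4388 -0.2893  0.1383] 0.4184706474090949 [ 0.6  0.5 -0.3]
0 0 ([0.8, 3.0, 0.4], -0.002)
0 9.4 ([0.8, 12.4, 0.4], -0.002)
8 9.4 ([8.6, 26.5, 0.4], -0.002)
16 9.4 ([14.4, 41.4, 0.5], -0.002)
24 9.4 ([18.0, 57.1, 0.5], -0.002)
32 9.4 ([19.5, 73.0, 0.6], -0.002)
40 9.4 ([18.7, 89.1, 0.7], -0.002)
48 9.4 ([15.6, 104.8, 0.8], -0.002)
56 9.4 ([10.4, 120.0, 0.9], -0.002)
62 9.4 ([5.2, 130.8, 0.9], -0.002)
64 9.4 ([3.2, 134.3, 1.0], -0.002)
66 9.4 ([1.0, 137.7, 1.0], -0.002)
0 -3 ([0.8, 0.0, 0.3], -0.002)
```

View pics/w10.png

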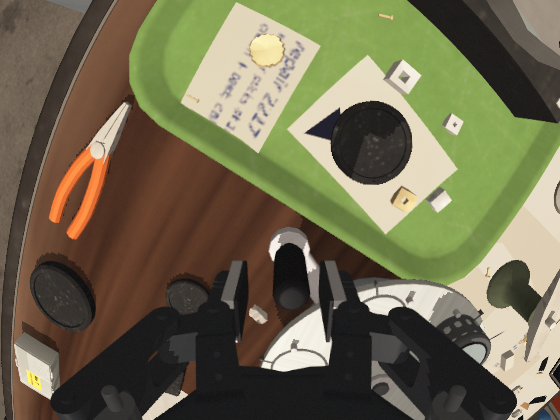

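View pics/t10.png

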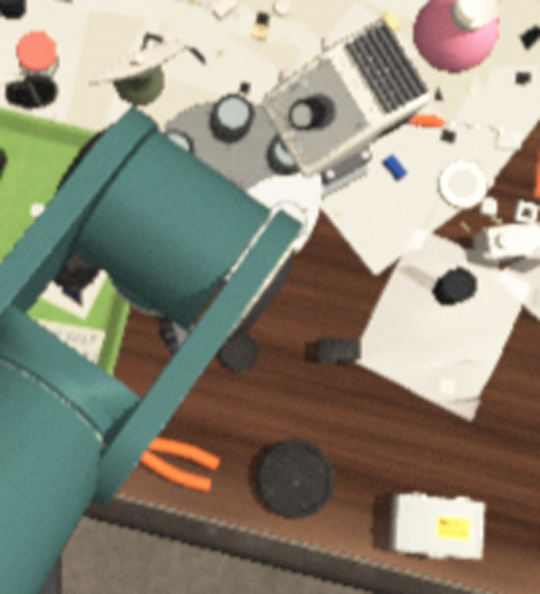

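{"method": "step_arm", "body": {
  "rows": [
    [0.42,[1,12,0],0],
    [0.42,[9,26,0],0],
    [0.42,[14.5,41,0],0],
    [0.42,[18,57,0],0],
    [0.42,[19.5,73,0],0],
    [0.42,[19,89,0],0],
    [0.42,[16,105,0],0],
    [0.42,[11,120,0],0],
    [0.42,[6,129.5,0],0],
    [0.42,[3.5,134,0],0]
  ]
}}

```text
t: 17.02
tcp_pos: [0.5653, -0.2433, 0.1388]
ee_rot: [[-0.319, 0.948, 0.005], [0.948, 0.319, -0.002], [-0.003, 0.004, -1.0]]
force: [-5.1, 1.6, 0.8]
grip_width: 0.418
```

{"method": "step_arm", "body": {
  "rows": [
    [0.42,[0,0,0],0],
    [0.42,[7.5,-14,0],0],
    [0.42,[13,-29,0],0],
    [0.42,[16,-45,0],0],
    [0.42,[16.5,-61,0],0],
    [0.42,[15,-77,0],0],
    [0.42,[11.5,-93,0],0],
    [0.42,[6,-108,0],0],
    [0.42,[-2,-122,0],0],
    [0.42,[-2,-134,0],0]
  ]
}}

```text
t: 18.27
tcp_pos: [0.4382, -0.2888, 0.1382]
ee_rot: [[-0.318, 0.948, 0.005], [0.948, 0.318, -0.002], [-0.003, 0.004, -1.0]]
force: [-1.2, 0.2, 0.8]
grip_width: 0.425
```

{"method": "step_arm", "body": {
  "rows": [
    [0.42,[0,0,0],0],
    [0.42,[0,0,0],0],
    [0.5,[0,0,-15],0],
    [0.6,[0,0,-40],0],
    [0.6,[0,0,-80],0],
    [0.6,[0,0,-120],0],
    [0.6,[0,0,-152],0],
    [0.6,[0,0,-152],0]
  ]
}}

```text
t: 19.27
tcp_pos: [0.4381, -0.2886, 0.294]
ee_rot: [[-0.319, 0.948, 0.009], [0.948, 0.319, -0.005], [-0.007, 0.007, -1.0]]
force: [0.7, -0.5, -0.4]
grip_width: 0.601
```

```bash
python3 - <<'E'
from rig import env
from h import *
import cv2,pickle
p=env.get_image("wrist"); cv2.imwrite("pics/w11.png",p["frame"]); pickle.dump({k:p[k] for k in("K","R","t")},open("w11.pkl","wb"))
q=env.get_image("top"); cv2.imwrite("pics/t11.png",cv2.resize(q["frame"][100:320,240:440],None,fx=2.7,fy=2.7,interpolation=cv2.INTER_CUBIC))
q=env.get_image("scene"); cv2.imwrite("pics/s11.png",cv2.resize(q["frame"][140:340,200:440],None,fx=3,fy=3))
s=env.state();print(s['t'],s['tcp_pos'].round(4),s['qpos'].round(2))
E
```

```text
19.425 [ 0.4375 -0.2883  0.2898] [-0.63 -0.22  1.78  0.    1.57 -0.96]
```

View pics/w11.png

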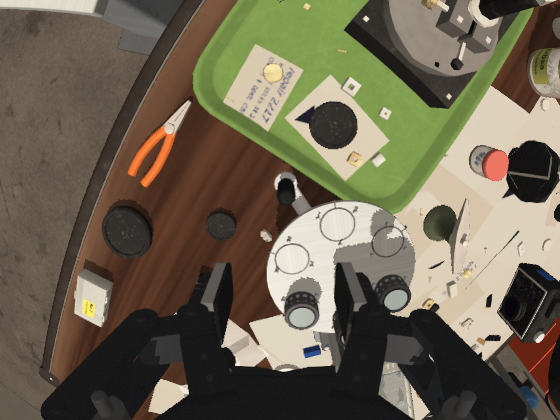

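View pics/s11.png

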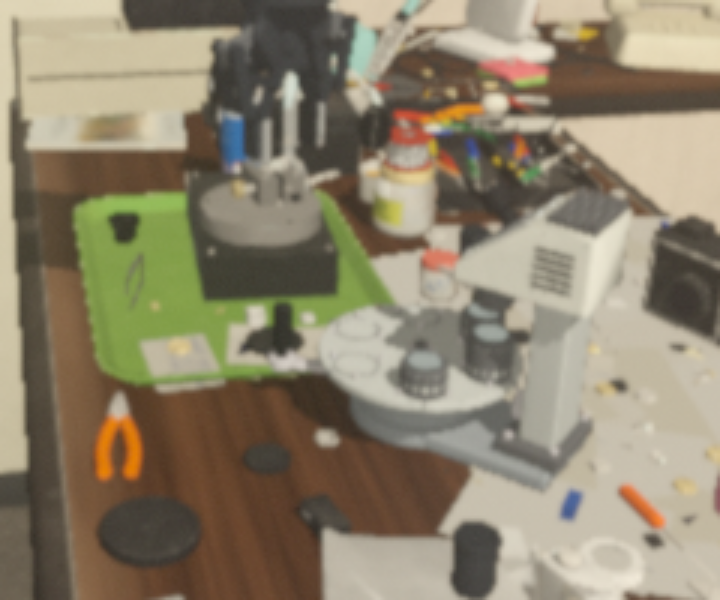

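View pics/t11.png

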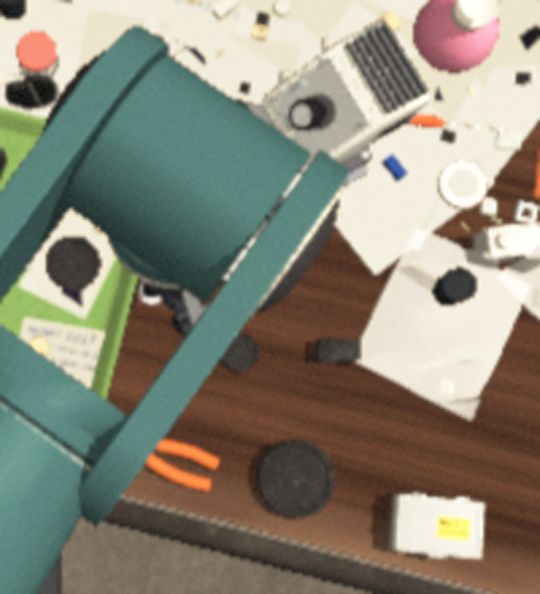

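```bash
python3 - <<'E'
import cv2
a=cv2.imread("pics/w1.png")[180:350,430:560]; b=cv2.resize(a,None,fx=3.5,fy=3.5,interpolation=cv2.INTER_CUBIC)
c=cv2.imread("pics/top0.png")[100:170,320:410]; c=cv2.resize(c,None,fx=3.8,fy=3.8,interpolation=cv2.INTER_CUBIC)
import numpy as np
o=np.zeros((600,800,3),np.uint8); o[:b.shape[0],:b.shape[1]]=b; o[:c.shape[0],458:458+c.shape[1]]=c[:,:342]
d=cv2.imread("pics/s11.png"); d=d[150:450,380:660]; o[300:600,460:740]=d
cv2.imwrite("pics/k.png",o)
E
```

```text
(no output)
```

View pics/k.png

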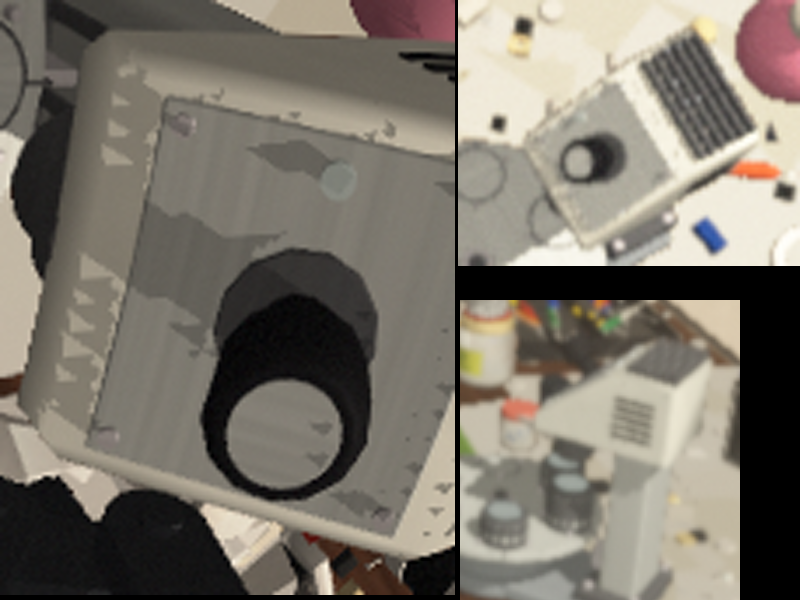

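```bash
python3 - <<'E'
from h import *
import h,pickle
h.C=np.array([.5317,-.3588])
w=pickle.load(open("w1.pkl","rb"))
R,t,K=map(np.asarray,(w["R"],w["t"],w["K"]))
def wray(u,v):
    a=watz(w,u,v,.3*0); o=-R.T@t; return o,(a-o)/np.linalg.norm(a-o)
c,s=np.cos(YAW),np.sin(YAW); n=np.array([-np.sin(np.radians(40))*c,-np.sin(np.radians(40))*s,np.cos(np.radians(40))])
for uw,ut in [((511.2,304),(351.8,142)),((512,303),(353,141.5))]:
    o1,d1=wray(*uw);o2,d2=ray('top',*ut)
    q=np.linalg.lstsq(np.stack([d1,-d2],1),o2-o1,rcond=None)[0]; p,r=o1+q[0]*d1,o2+q[1]*d2; F=(p+r)/2
    G=F-.009*n; d=G[:2]-h.C
    print('face',F.round(4),'gap',np.linalg.norm(p-r).round(4),'head centre',G.round(4),'station',(c*d[0]+s*d[1]).round(4),(-s*d[0]+c*d[1]).round(4))
print(n)
E
```

```text
face [ 0.5546 -0.4006  0.2177] gap 0.0009 head centre [ 0.5574 -0.4057  0.2108] station 0.0535 0.0
face [ 0.5555 -0.4031  0.2162] gap 0.0004 head centre [ 0.5583 -0.4082  0.2093] station 0.0561 -0.0004
[-0.30868171  0.56381869  0.76604444]
```

```bash
python3 - <<'E'
from rig import env
from h import *
s=env.state()
for z in (.32,.267): print(rel(s,[.5575,-.407,z],28.7))
E
```

```text
([-150.8, 76.1, -29.5], -0.176)
([-150.7, 75.9, 23.5], -0.176)
```

{"method": "step_arm", "body": {
  "rows": [
    [0.6,[0,0,-30],0],
    [0.6,[-40,20,-30],-0.05],
    [0.6,[-80,40,-30],-0.1],
    [0.6,[-120,60,-30],-0.15],
    [0.6,[-151,76,-30],-0.176],
    [0.6,[-151,76,-30],-0.176],
    [0.6,[-151,76,-30],-0.176]
  ]
}}

```text
t: 20.3
tcp_pos: [0.5572, -0.4068, 0.3195]
ee_rot: [[-0.48, 0.877, 0.003], [0.877, 0.48, -0.0], [-0.002, 0.003, -1.0]]
force: [1.3, -0.2, 0.4]
grip_width: 0.601
```

```bash
python3 - <<'E'
from rig import env
from h import *
import cv2,pickle
p=env.get_image("wrist"); cv2.imwrite("pics/w12.png",p["frame"]); pickle.dump({k:p[k] for k in("K","R","t")},open("w12.pkl","wb"))
s=env.state();print(s['t'],s['tcp_pos'].round(4),s['ee_rot'].round(3),s['qpos'].round(2))
R,t,K=p["R"],p["t"],p["K"]
def fp(X):
    c=R@np.asarray(X)+t; th=np.arctan2(np.hypot(c[0],c[1]),c[2]); a=np.arctan2(c[1],c[0]); return (K[0,2]+K[0,0]*th*np.cos(a)).round(1),(K[1,2]+K[0,0]*th*np.sin(a)).round(1)
n=np.array([-0.309,.564,.766])
print('face pred',fp(np.array([.5575,-.407,.207])+.009*n),fp(np.array([.5575,-.407,.21])+.009*n))
q=env.get_image("scene"); cv2.imwrite("pics/s12.png",cv2.resize(q["frame"][140:340,200:440],None,fx=3,fy=3))
E
```

```text
20.35 [ 0.5571 -0.4066  0.3201] [[-0.48   0.877  0.004]
 [ 0.877  0.48  -0.001]
 [-0.003  0.003 -1.   ]] [-0.67  0.14  1.39  0.    1.61 -1.17]
face pred (np.float64(283.8), np.float64(238.5)) (np.float64(283.8), np.float64(240.6))
```

View pics/w12.png

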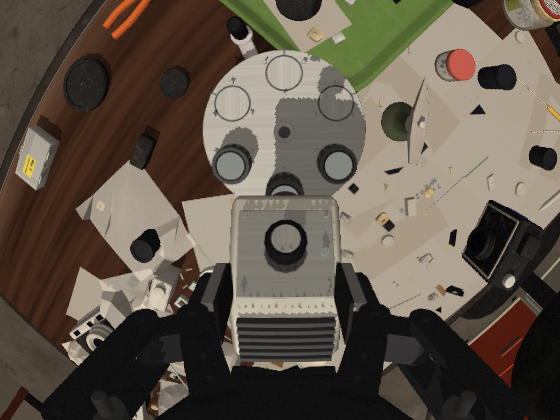

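View pics/s12.png

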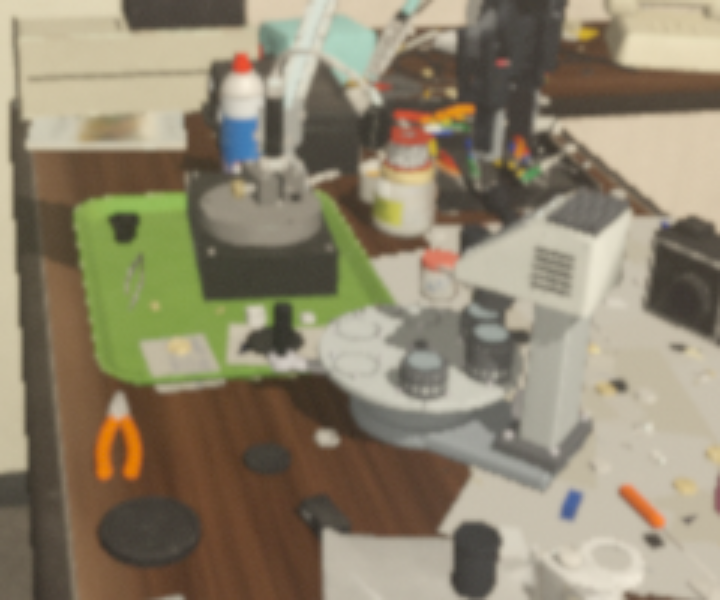

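{"method": "step_arm", "body": {
  "rows": [
    [0.6,[0,1,20],0],
    [0.6,[0,1,40],0],
    [0.6,[0,1,53],0],
    [0.6,[0,1,53],0]
  ]
}}

```text
t: 20.9
tcp_pos: [0.5578, -0.4059, 0.2658]
ee_rot: [[-0.48, 0.877, 0.003], [0.877, 0.48, 0.0], [-0.001, 0.002, -1.0]]
force: [-0.3, -0.6, -0.4]
grip_width: 0.599
```

```bash
python3 - <<'E'
from rig import env
import cv2
p=env.get_image("wrist"); cv2.imwrite("pics/w13.png",p["frame"])
s=env.state();print(s['t'],s['tcp_pos'].round(4),s['force'].round(1))
E
```

```text
20.95 [ 0.5581 -0.4061  0.2671] [-0.3 -0.8  0.6]
```

View pics/w13.png

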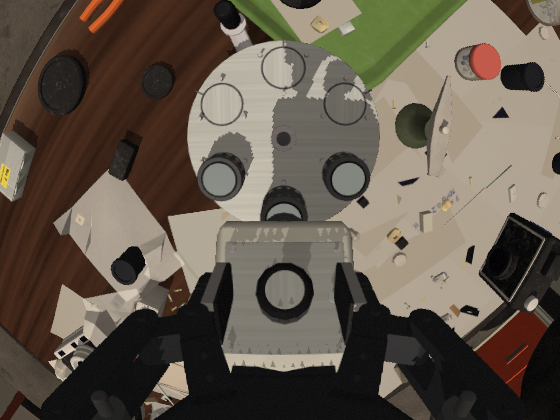

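{"method": "step_arm", "body": {
  "rows": [
    [0.4,[0,0,0],0],
    [0.15,[0,0,0],0],
    [0.15,[0,0,0],0],
    [0.15,[0,0,0],0],
    [0.15,[0,0,0],0]
  ]
}}

```text
t: 21.58
tcp_pos: [0.5584, -0.4061, 0.268]
ee_rot: [[-0.48, 0.877, 0.005], [0.877, 0.48, -0.001], [-0.004, 0.004, -1.0]]
force: [2.5, 1.7, 5.3]
grip_width: 0.273
```

{"method": "step_arm", "body": {
  "rows": [
    [0.1,[2,0,-2.5],0],
    [0.1,[4,0,-5],0],
    [0.1,[6,0,-7],0],
    [0.1,[7,0,-8.5],0],
    [0.1,[7.5,0,-9],0],
    [0.1,[7.5,0,-9],0],
    [0.1,[7.5,0,-9],0]
  ]
}}

```text
t: 22.45
tcp_pos: [0.5551, -0.4002, 0.2759]
ee_rot: [[-0.48, 0.877, 0.006], [0.877, 0.48, -0.003], [-0.005, 0.004, -1.0]]
force: [11.9, -11.6, -12.0]
grip_width: 0.267
```

```bash
python3 - <<'E'
from rig import env
import cv2
p=env.get_image("wrist"); cv2.imwrite("pics/w14.png",p["frame"][150:350,180:400])
s=env.state();print(s['t'],s['tcp_pos'].round(4),s['force'].round(1),s['grip_width'])
E
```

```text
22.5 [ 0.5551 -0.4002  0.2759] [ 12.5 -11.1 -12.4] 0.27333336747751125
```

View pics/w14.png

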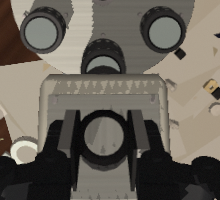

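{"method": "step_arm", "body": {
  "rows": [
    [0.1,[-2.5,0,3],0],
    [0.1,[-5.5,0,6.5],0],
    [0.4,[-5.5,0,6.5],0],
    [0.6,[-5.5,0,6.5],0],
    [0.6,[-5.5,0,6.5],0],
    [0.6,[-5.5,0,0],0],
    [0.6,[-5.5,0,-30],0],
    [0.6,[-5.5,0,-60],0],
    [0.6,[20,0,-90],0],
    [0.6,[80,0,-90],0]
  ]
}}

```text
t: 23.75
tcp_pos: [0.5162, -0.33, 0.368]
ee_rot: [[-0.479, 0.878, 0.009], [0.878, 0.479, -0.005], [-0.008, 0.005, -1.0]]
force: [0.7, -0.2, -0.1]
grip_width: 0.599
```

{"method": "step_arm", "body": {
  "rows": [
    [0.6,[60,0,0],0],
    [0.6,[100,0,0],0],
    [0.6,[100,0,0],0],
    [0.6,[100,0,0],0]
  ]
}}

```text
t: 24.25
tcp_pos: [0.4684, -0.2424, 0.3678]
ee_rot: [[-0.479, 0.878, 0.009], [0.878, 0.479, -0.005], [-0.009, 0.006, -1.0]]
force: [0.4, -0.1, 1.2]
grip_width: 0.602
```

```bash
python3 - <<'E'
from rig import env
from h import *
import cv2
p=env.get_image("wrist"); cv2.imwrite("pics/w15.png",p["frame"])
q=env.get_image("scene"); cv2.imwrite("pics/s15.png",cv2.resize(q["frame"][140:340,200:440],None,fx=3,fy=3))
s=env.state();print(s['t'],s['tcp_pos'].round(4),s['force'].round(1),s['grip_width'])
E
```

```text
24.35 [ 0.4686 -0.2429  0.3671] [0.2 0.3 0.6] 0.5966963635069407
```

View pics/w15.png

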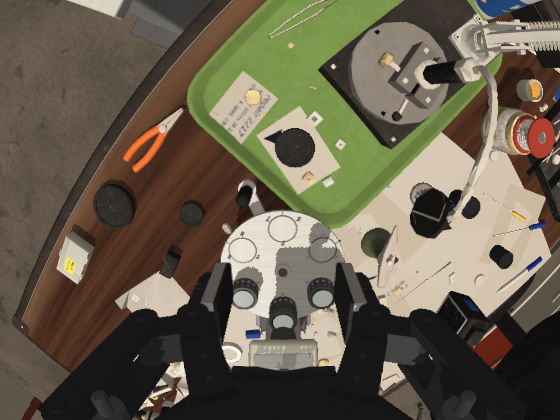

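View pics/s15.png

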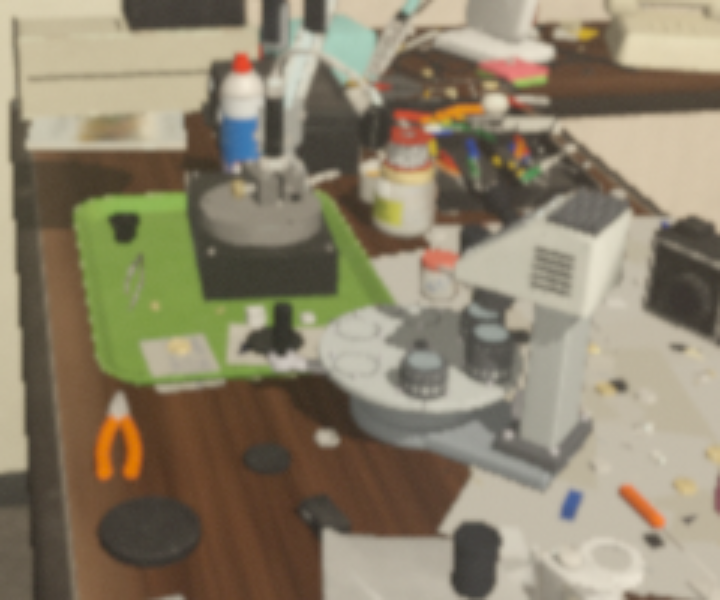

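```bash
python3 -c "
from rig import env
print(env.finish_job())"
```

```text
the job is handed in; nothing more can be done
None
```

I've handed the job in at about 24 s of the 72 s allowed. No verdict came back, so what follows rests on my own checks.

- **Cap:** I picked the middle-sized of the three caps, the one on the tall cell, and laid it on the tray floor at the right end. The pictures show it flat, let go and clear of the bits lying there. While setting it down I pressed the fingertips or cap into the tray with about 27 N vertically, then backed off before opening.
- **Table:** Three full lever strokes, with the lever springing back each time, brought the tall cell under the lamp and not past it. The wrist and scene pictures show both short cells upright in the nests on either side, and the lever at rest with the hand clear of it.
- **Knob:** The tool moved 10.4 mm along the knob's axis with about 19 N of resistance, so I take it that the knob reached its stop. I eased it home and then let go. The last pictures don't show the knob clearly, so I have no direct check that it is fully in.
- **Last checks:** The hand was empty and well clear, with forces near zero. The bystanders visible in the pictures looked unmoved.

The camera estimates of the station agreed to about 2 mm, and no check disagreed.

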